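# Brake the rack trolley, latch its tube rack, free the trolley

### The job

Latch the loose tube rack onto the little rail trolley. First press the trolley's hinged brake lever down until its rubber shoe bites firmly on the strip (do not crush it) and let go; then, with the brake on, push the rack along the deck without slamming it, fully home against the end stop so that the roller catches hold it; last, flick the brake lever fully up again so that the trolley is free, leaving the trolley where it stands and the things round it undisturbed.

Things in the scene. Friction and masses are not known exactly. Their poses are not given: they have to be found in the camera images.
- track: Fixed aluminium base plate of the rail track, 180 x 440 x 10 mm. Origin on the bench midway between its two wheel rails; x points away from the robot across the track (plate from x = -117 to +63 mm), y runs along it. A steel brake strip (26 mm wide, centre line x = -98 mm) lies along its robot-side edge; the strip's top is 14 to 22 mm above the bench, differently each time, and is not measured.
- trolley (a joint): How far the trolley has rolled along the track's +y, in m: 0 where it stands at the start, range -0.085 to 0.085. Unbraked it rolls at about 1.5 N.
- trolley_deck (a point): Point on top of the trolley deck, in its middle, 54 mm above the bench; axes as the track. Deck 112 x 236 x 6 mm. Guides with overhanging lips (13.5 mm high) hold the rack's base flange with 1.5 mm play a side; the end stop's rubber face is at y = +100 mm (stop 20 mm high). Two spring roller catches stand beside the rack's way at y = 83.5 mm.
- brake_hinge (a point): Axis of the brake lever, on the robot's side of the trolley at x = -68 mm, y = 0 of the deck point, 36 mm above the bench; it runs along the track's y. The hinge is stiff (about 0.5 N m, 6 to 7 N at the pedal): the lever stays where it is left.
- brake_lever (a joint): Angle of the brake lever in rad: 0 fully up (pedal pointing to the robot, 0.60 rad above level), growing as it is pressed down, 0.60 level. Starts at 0 to 0.10. The shoe meets the strip somewhere between 0.36 and 0.70, differently each time; from there the pedal gets stiff within 1 to 3 mm.
- pedal_top (a point): Point on top of the pedal's ribbed rubber tread (42 x 18 mm), 75 mm from the hinge axis, 8 mm above the plate's mid-line. Axes turn with the lever and equal the track's at joint 0. Pressed down here with 15 to 20 N the shoe bites well and holds the trolley when let go; with much less it holds badly.
- pedal_mid (a point): Mid of the pedal plate, 75 mm from the hinge axis: a flat bar 24 mm wide (along the track's y), 10 mm thick, ending 99.5 mm from the hinge in a toe lip 8 mm above the plate. Below its outer half is only the bench. To flick it up, pinch the plate across its 24 mm and lift it round the hinge (7 to 15 N).
- brake_pedal: The pedal end of the brake lever (grey plate and toe lip, black tread); origin on the hinge axis, turns with the lever.
- brake_shoe: The rubber brake shoe under the lever, a roll 16 mm across and 22 mm long, its axis 24 mm out from and 12 mm below the lever's mid-line at the hinge; origin at its centre. It stands 55 N at most, which some 30 N on the pedal give.
- tube_rack: Loose white tube rack with grey-capped tubes, 0.3 to 0.5 kg; base flange 80 x 150 x 8 mm, flat end plates 60 mm wide and 64 mm high, 79 mm with tubes. Origin at the centre of its underside, y along the track. Push its rear plate (y = -75 mm) towards +y. Home is y = 25 mm of the deck point; it starts 25 to 50 mm short. Slides at 1 to 3 N; 18 to 9 mm before home the rollers resist with 6 to 11 N.
- specimen_cup_a: Bystander: white-lidded specimen cup, 60 mm wide and high, beside the track on the robot's side, left of the lever. Origin under its centre.
- specimen_cup_b: Bystander: a second specimen cup like it, farther left.
- sample_jar: Bystander: small glass jar with white cap, 46 x 46 x 78 mm, on the robot's side, right of the lever. Origin under its centre.
- reagent_carton: Bystander: small printed carton, 45 x 52 x 60 mm, behind the track. Origin under its centre.
- wash_bottle: Bystander: blue bottle, 55 mm wide, 120 mm high, behind the track. Origin under its centre.
- masking_tape: Bystander: roll of masking tape, 100 mm across, 25 mm high, lying front right. Origin under its centre.

How it is judged (in metres and radians):
On the way, in this order (a step that is already met when the one before it is completed fails the run):
1. the brake is set: the shoe bears on the strip with more than 6 N with the fingers off the pedal (contact force between brake_shoe and anything else above 6 N and contact force between the fingers and brake_pedal below 0.3 N and value of joint brake_lever above 0.3 rad), for 0.3 s.
2. the rack is pushed home (within 3 mm of the end stop) with the brake still on (y of tube_rack in the frame of trolley_deck above 0.022 m and z of tube_rack in the frame of trolley_deck below 0.004 m and value of joint brake_lever above 0.3 rad and contact force between brake_shoe and anything else above 4 N), for 0.3 s.
3. the brake lever is flicked up to within 0.15 rad of its upper stop (value of joint brake_lever below 0.15 rad), for 0.2 s.
At the end, for the whole second after the job is handed in: The rack is home on the deck (its leading edge within 3 mm of the end stop, lying flat), the brake lever is up (less than 0.15 rad from its upper stop), the trolley stands still within 12 mm of where it was, and the cups, jar, carton, wash bottle and tape stand upright (y of tube_rack in the frame of trolley_deck above 0.022 m and z of tube_rack in the frame of trolley_deck below 0.004 m and value of joint trolley between -0.012 and 0.012 m and value of joint brake_lever below 0.15 rad and linear speed of tube_rack below 0.01 m/s and velocity of joint trolley between -0.01 and 0.01 m/s and angle between each of specimen_cup_a, specimen_cup_b, sample_jar, reagent_carton, wash_bottle, masking_tape's own z axis and vertical below 0.3 rad); the robot touches nothing.
It fails at once if the trolley rolls more than 12 mm from where it stood (value of joint trolley above 0.012 m or value of joint trolley below -0.012 m).
It fails at once if the shoe is crushed: more than 55 N on it (contact force between brake_shoe and anything else above 55 N).
It fails at once if the rack is shoved with more than 30 N (contact force between the fingers and tube_rack above 30 N).
It fails at once if the rack is pushed (more than 3 N) while the brake is off (contact force between the fingers and tube_rack above 3 N and value of joint brake_lever below 0.3 rad).
It fails at once if a thing standing round the track is moved by more than 25 mm (distance of any of specimen_cup_a, specimen_cup_b, sample_jar, reagent_carton, wash_bottle, masking_tape from where it was at the start of the episode above 0.025 m).
It also fails if it takes over 54 s, if anything falls off the work surface, if the arm or the gripper's body presses on something with over 40 N, if the wrist force passes 120 N, or if a joint passes its speed limit or range.

### The arm

A 6-joint arm with a two-finger parallel gripper is mounted at the origin on a cart in front of the work surface, level with it; the furniture and walls round the work are solid. World frame = base frame: x ahead of the robot, y to its left, z up, the work surface at z = 0. Lengths are in mm, angles in rad, forces in N, time in s.
With the tool pointing down it reaches from about 300 to 775 mm from the base axis. Payload 14.6 kg.
Tool frame: the origin (TCP) lies midway between the tips of the shut fingers; the grasp point (between the pads) lies 19 mm behind it; y points along the fingers, x is the direction in which the jaws open and shut, and the axes are right-handed (so a half turn about y gives the same grasp; the last joint's range is limited). The gripper opens to 94 mm and grips with 3 to 60 N. Pads are 16 mm wide; open, the fingers measure 119 mm over their backs; the gripper's body (75 mm by 177 mm) begins 78 mm behind the grasp point.
Start: joints at [1.138, 0.3, 1.521, -0, 1.321, -0.067], TCP at [196.73, 513.602, 205.446] pointing down, gripper open.
Joint ranges: [-3.03, 3.03], [-0.79, 2.21], [0.23, 2.52], [-1.04, 4.18], [0, 3.07], [-2.55, 2.55]. Speed limits (rad/s): [2.22, 2.22, 2.57, 3.14, 3.14, 3.14].

### API

Orientations are given as [roll, pitch, yaw] about the fixed x, y, z axes, in that order (R = Rz(yaw) Ry(pitch) Rx(roll)).
In Python, from cell import manip gives the robot as it stands.
- The arm moves only by the tool servo_tool, never from a script. Its argument "commands" is a list of rows, each an object with "dp": the shift along the tool's x, y, z in mm, a list of three; "turn": the turn, a rotation vector about the tool's x, y, z in degrees, a list of three. A call has 1 to 5 rows; each row is the pose to reach, as a shift and turn from the pose measured when the call began, along the tool's axes at that moment; what a row does not reach only later rows make up. A row lasts 1/12 s, in which the tool goes at most 41.7 mm and 7.16 degrees, less where a joint would pass 70% of its speed; a pose out of reach is approached as far as the arm can. A call with a gripper value outside its range is refused whole. "grip" is the gripper command: -1 is fully open, 1 is shut, values between are in proportion, set as the call begins (left out, the last holds). The fingers move at their own pace and stop on an object; "force" is the grip in N (left out, the last holds). Time passes only in rows, so rows that repeat a pose let the fingers close. It gives the time, the measured TCP pose, the force and the opening at its end, in the units of the state.
- manip.read_state(): the state, without advancing time (a new reading comes with each control period).
- manip.camera(name): name is "side" or "top"; returns a dict with "img" (384x512x3 uint8, red, green, blue), "depth" (384x512 float32, mm along the optical axis (not along the pixel's ray), 0 where there is no reading), "K" (3x3 intrinsics, pixels), "R" (3x3) and "t" (3): a world point X has camera coordinates R X + t. Camera axes: x right, y down, z forward; pixel columns grow to the right and rows downward; lengths in mm; the calibration is good to about 2 mm. A picture is of the moment at which its call begins.
- manip.sign_off(): hands the job in, once; it reports no verdict.
The state is a dict: "clock": time; "joints": joint angles; "qd": joint speeds; "effort": joint torques, N m; "eef_pos": TCP position; "eef_rot": TCP orientation; "wrist_force": force on the tool from outside, world axes, zero at the start; "moment": the same for the moment, N m; "finger_gap": finger opening in mm.
Only numpy, scipy, OpenCV 4.12 (cv2) and the standard library are available. Lean on these libraries where they do the work, as an engineer would, in place of code of your own. Each camera call takes 0.05 s, during which the arm holds its last target.

## Working session

There is one attempt and no reset: what is moved stays moved. The work goes in short steps, Python scripts to look and compute and a tool call to move; the robot and the scene stay as the last step left them, time stands still between calls to the robot, and variables do not carry over. Pictures are saved under pics/ and viewed, and the job is handed in when it is done.

Besides the shell and the picture viewer there is one more tool, called after "Emit:" as name(argument=value, ...), one argument or row to a line, values as JSON. servo_tool: Moves the arm, as the interface text tells. Its arguments: {"type":"object","properties":{"commands":{"type":"array","items":{"type":"object","properties":{"dp":{"type":"array","items":{"type":"number"}},"turn":{"type":"array","items":{"type":"number"}}}}},"grip":{"type":"number"},"force":{"type":"number"}},"required":["commands"]}

```bash
ls; mkdir -p pics
python3 - <<'E'
from cell import manip
import cv2,numpy as np
s=manip.read_state();print(s)
for n in("side","top"):
    c=manip.camera(n);cv2.imwrite(f"pics/{n}0.png",c["img"][:,:,::-1]);np.savez(f"{n}0.npz",**c);print(n,c["K"].tolist(),c["R"].tolist(),c["t"].tolist())
E
```

```text
pics
{'clock': 0.0, 'joints': array([ 1.13838022e+00,  3.00454392e-01,  1.52157266e+00, -1.64656465e-05,
        1.32069700e+00, -6.66147391e-02]), 'qd': array([-0.00092187, -0.00029859, -0.00060474, -0.00157663,  0.00030102,
        0.00130898]), 'effort': array([ 1.17999069e-03, -5.31815350e+01, -3.52740490e+01,  7.09154131e-02,
        2.45069020e-02, -8.27157896e-05]), 'eef_pos': array([196.63940406, 513.36954764, 204.89905784]), 'eef_rot': array([-1.57073693e+00,  1.12994911e-03,  1.20499908e+00]), 'wrist_force': array([ 0.39464234, -0.25239191, -0.87695882]), 'moment': array([-0.07264487,  0.01741687,  0.01279251]), 'finger_gap': 93.9880633646248}
side [[383.55978404804506, 0.0, 263.7413545260438], [0.0, 383.55978404804506, 195.4907073044047], [0.0, 0.0, 1.0]] [[0.8615564579702311, -0.5076012488458512, 0.007838488369669713], [-0.21481465142316394, -0.37850997535388403, -0.9003248658631764], [0.45997297231873724, 0.7739968803087867, -0.4351478990050761]] [-541.4456482294224, 191.4475837062452, 1002.9892595597693]
top [[406.337451279929, 0.0, 257.3416708256228], [0.0, 406.337451279929, 194.3966425025608], [0.0, 0.0, 1.0]] [[0.011080169912135096, -0.9999285886997573, 0.004477425111605889], [-0.9948637345355572, -0.011474376900828925, -0.1005708127674335], [0.10061500653820311, -0.0033400861739708433, -0.9949198280684065]] [-61.99014005598288, 576.6952913144703, 1216.4796407157273]
```

View pics/side0.png

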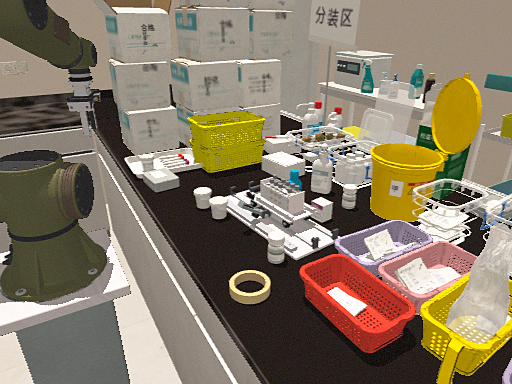

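View pics/top0.png

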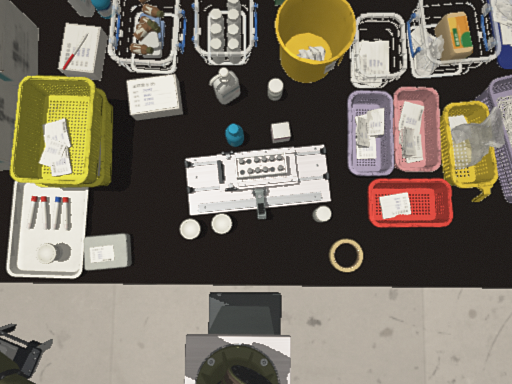

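The track is in the middle of the top view (about columns 187–330, rows 147–215), with the pedal near (262,203) pointing at the robot. I'll enlarge both views.

```bash
cat > h.py <<'E'
import numpy as np,cv2
from cell import manip
def load(n): return dict(np.load(n))
def pt(c,u,v,d=None):
    K,R,t=c["K"],c["R"],c["t"]
    if d is None: d=c["depth"][int(round(v)),int(round(u))]
    p=np.linalg.inv(K)@np.array([u,v,1.])*d
    return R.T@(p-t)
def ray(c,u,v,z):
    K,R,t=c["K"],c["R"],c["t"]
    o=-R.T@t; r=R.T@(np.linalg.inv(K)@np.array([u,v,1.]))
    return o+r*(z-o[2])/r[2]
def proj(c,X):
    p=c["K"]@(c["R"]@np.asarray(X,float)+c["t"]); return p[:2]/p[2]
def cloud(c):
    h,w=c["depth"].shape; u,v=np.meshgrid(np.arange(w),np.arange(h)); d=c["depth"]
    p=np.stack([(u-c["K"][0,2])/c["K"][0,0]*d,(v-c["K"][1,2])/c["K"][1,1]*d,d],-1)-c["t"]
    return p@c["R"]
E
python3 - <<'E'
from h import *
t=load("top0.npz");s=load("side0.npz")
cv2.imwrite("pics/t1.png",cv2.resize(t["img"][140:245,170:345,::-1],None,fx=4.5,fy=4.5,interpolation=cv2.INTER_CUBIC))
cv2.imwrite("pics/s1.png",cv2.resize(s["img"][165:270,185:345,::-1],None,fx=5,fy=5,interpolation=cv2.INTER_CUBIC))
C=cloud(t)
np.set_printoptions(precision=0,suppress=True,linewidth=250)
print(C[150:240:4,180:340:8,2])
for u,v in[(190,152),(326,148),(329,205),(191,214),(262,200)]:print(pt(t,u,v))
E
```

```text
[[   1.    2.    1.    1.    4.    3.   -1.   -5.   -0.    1.   54.   53.   70.   65.   67.   11.   12.    8.   44.   -2.]
 [  -2.   -3.    7.   -1.    3.   55.   75. 1269.   65.   69.   66.  112.  110.  119.   55.   20.   15.    7.   25.    1.]
 [  -1.   11.   14.   11.   13.   53.   67.  112.  111.  104.  104.  104.  106.  119.   53.    8.   10.   12.   10.   -1.]
 [  -1.   37.    6.   15.   18.   77.   54.  123.  108.  109.  110.  103.  106.  107.   54.    8.   10.   13.    5.   -6.]
 [   0.   33.    9.   10.    9.   74.   57.  121.  107.  106.  107.  105.  105.  103.   55.   13.   10.    8.   11.    2.]
 [   6.   10.    8.   12.    9.   76.   57.  118.  107.  133.  109.  104.  105.  107.   58.    9.   11.   11.    8.    4.]
 [  -1.    7.   11.   12.   10.   79.   54.  116.  109.  105.  110.  113.  104.   89.   52.   12.   15.   10.   36.   -3.]
 [   1.   12.   10.   12.   13.   77.   55.   63.   80.   66.   61.   61.   64.   69.   68.   14.   12.   21.   34.   -3.]
 [   1.   11.    9.   14.    8.   75.   61.   57.   67.   70.   67.   71.   70.   58.   54.   13.   12.    9.   11. 
[... 1120 characters left out ...]
.   59.   58.    1.   58.   58.   62.    2.   -0.   -2.   -1.    3.    2.    1.   -2.   -0.    1.    2.   -3.    0.]
 [   1.   59.   61.    2.   56.   62.   59.    3.    0.    1.    3.   -0.   -1.   -0.    0.    0.    0.    3.    4.   -2.]
 [  59.   60.   61.    1.   -5.   57.   60.   -3.   -0.    5.   -2.    2.    0.    1.    3.   -2.    2.    1.    2.    0.]
 [   1.   60.   55.    4.   -1.    2.    3.   -3.    4.   -3.    3.    0.    7.    3.   -0.    0.    3.    0.    2.    4.]
 [   2.   58.   -2.    4.    2.   -1.   -2.    2.   -1.   -1.    2.    2.   -0.   -3.    1.    2.   -3.    4.   -1.   -2.]]
[713. 160.  -3.]
[ 731. -272.    2.]
[ 550. -281.   -2.]
[516. 149.  12.]
[558. -69.  60.]
```

View pics/t1.png

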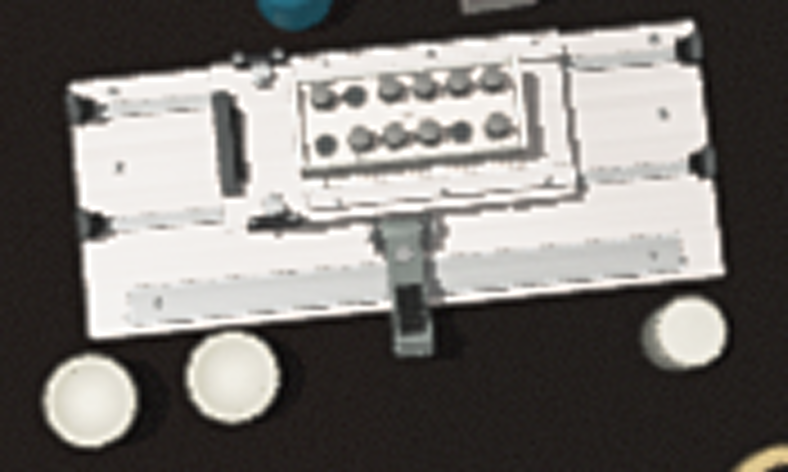

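View pics/s1.png

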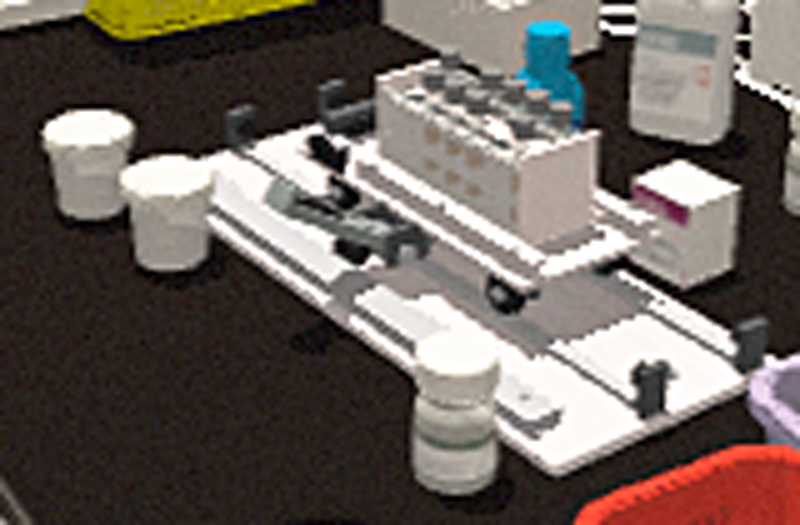

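The top view shows the plate corners in the crop at about (70,85), (695,22), (722,272) and (90,338). The pedal tread is at about (411,308) and the end stop at about (228,145). The rack stands to the right of the stop, so track +y is image left. Next I'll compute the track frame.

Run:
```python
from h import *
np.set_printoptions(precision=1,suppress=True,linewidth=200)
t=load("top0.npz");s=load("side0.npz")
f=lambda x,y:(170+(x+.5)/4.5-.5,140+(y+.5)/4.5-.5)
P=[ray(t,*f(*p),10) for p in[(70,85),(695,22),(722,272),(90,338)]]
for p in P:print(p)
P=np.array(P)
print("len",[np.linalg.norm(P[i]-P[(i+1)%4]) for i in range(4)])
ey=(P[0]-P[1]+P[3]-P[2]);ey/=np.linalg.norm(ey);yaw=np.arctan2(-ey[0],ey[1]);print("yaw",yaw)
yl=ey; xl=np.array([ey[1],-ey[0],0])
cen=P.mean(0);org=cen+27*xl; print("origin",org)
# strip edges from mask? pedal etc in the track frame
def loc(X): d=np.asarray(X)-org; return np.array([d@xl,d@yl,X[2]])
for nm,p,z in[("stopface",(246,145),74),("rackrear",(540,115),118),("rackfront TL",(303,85),118),("tread",(411,308),70),("toe",(414,350),90),("deckR",(575,140),54),("hinge",(405,225),40)]:
    X=ray(t,*f(*p),z);print(nm,X,loc(X), "depthpt",loc(pt(t,*f(*p))))
# cloud in local frame
C=cloud(t).reshape(-1,3);L=np.stack([(C-org)@xl,(C-org)@yl,C[:,2]],1)
m=(abs(L[:,0])<45)&(abs(L[:,1])<150)&(L[:,2]>60)
M=L[m]
for lo,hi in((60,70),(70,85),(85,100),(100,125)):
    q=M[(M[:,2]>lo)&(M[:,2]<hi)];print(lo,hi,len(q),np.percentile(q[:,:2],[2,50,98],axis=0).tolist())
# pedal
m=(L[:,0]>-200)&(L[:,0]<-60)&(abs(L[:,1])<60)&(L[:,2]>32)
print(L[m][np.argsort(L[m][:,0])])
```

```text
[689.9 172.2  10. ]
[ 739.9 -264.2   10. ]
[ 564.2 -281.9   10. ]
[513.7 153.4  10. ]
len [np.float64(439.32823082955605), np.float64(176.60480659912082), np.float64(438.27256467506754), np.float64(177.27487888350532)]
yaw 0.11484206468037551
origin [653.8 -52.   10. ]
stopface [639.1  43.6  74. ] [-3.6 96.7 74. ] depthpt [-0.6 97.8 55.8]
rackrear [ 653.7 -146.8  118. ] [-10.9 -94.1 118. ] depthpt [  -0.6 -100.5   55.4]
rackfront TL [671.3   4.5 118. ] [ 23.9  54.2 118. ] depthpt [ 25.4  54.4 110.4]
tread [532.8 -66.4  70. ] [-121.8   -0.4   70. ] depthpt [-122.5   -0.2   80.2]
toe [504.4 -68.4  90. ] [-150.3    0.9   90. ] depthpt [-150.5    1.    96.3]
deckR [ 648.2 -175.7   54. ] [ -19.7 -122.2   54. ] depthpt [ -13.4 -127.3   11.6]
hinge [591.  -62.2  40. ] [-63.5  -2.9  40. ] depthpt [-63.9  -2.8  43.7]
60 70 382 [[-44.44135147703519, -114.02223781157247], [-32.719383422723645, -15.132954566712115], [44.40938315633516, 104.67257444489012]]
70 85 209 [[-44.46810756616, -107.89360367161984], [-14.088166755814292, 87.21539825588005], [43.89615106122609, 115.90803078966374]]
85 100 
[... 6481 characters left out ...]
. ]
 [ -67.    11.6   46.1]
 [ -66.8  -22.    41.1]
 [ -66.4  -12.8   46.1]
 [ -66.3   -9.8   48. ]
 [ -66.2   -6.7   49.6]
 [ -65.8   20.6   43.7]
 [ -65.3   23.6   42. ]
 [ -65.2   -3.8   43.6]
 [ -65.     2.3   47.1]
 [ -65.    -0.8   44.1]
 [ -64.8  -18.9   53.2]
 [ -64.8  -15.8   55.6]
 [ -64.6    5.2   46.4]
 [ -64.5   17.3   57.1]
 [ -64.4    8.3   47.9]
 [ -64.   -22.3   42.7]
 [ -63.5   11.2   41.9]
 [ -63.   -10.2   45.2]
 [ -63.    -7.1   47.8]
 [ -62.3   -4.1   44.7]
 [ -62.   -19.2   54.5]
 [ -61.9   23.3   39.3]
 [ -61.9  -16.1   56.6]
 [ -61.7   -1.2   42.3]
 [ -61.6   17.    57.2]
 [ -61.4    1.8   42. ]
 [ -61.1    4.9   42.3]
 [ -60.7   10.9   44.1]
 [ -60.7    7.9   41.4]]
```

The frame is consistent: the plate measures 439 x 177 mm, the hinge is at (-68, 0) and the lever at about 0.55 rad above level. I'll cross-check it in the side view and compute the move targets.

```bash
cat >> h.py <<'E'
YAW=0.1148
ORG=np.array([653.8,-52.0,0.])
XL=np.array([np.cos(YAW),np.sin(YAW),0]);YL=np.array([-np.sin(YAW),np.cos(YAW),0]);ZL=np.array([0,0,1.])
def W(x,y,z): return ORG+x*XL+y*YL+z*ZL
def L(X): d=np.asarray(X)-ORG; return np.array([d@XL,d@YL,d@ZL])
from scipy.spatial.transform import Rotation as Ro
def tool(s): return Ro.from_euler('xyz',s["eef_rot"]).as_matrix()
def delta(s,X,R=None):
    T=tool(s); d=T.T@(np.asarray(X)-s["eef_pos"])
    if R is None: R=goalR()
    return d,np.degrees(Ro.from_matrix(T.T@R).as_rotvec())
def goalR(tilt=0):
    # tool x along +track y, tool y down
    B=np.column_stack([YL,-ZL,np.cross(YL,-ZL)])
    return B@Ro.from_euler('x',tilt).as_matrix()
E
python3 - <<'E'
from h import *
np.set_printoptions(precision=1,suppress=True,linewidth=200)
t=load("top0.npz");s=load("side0.npz")
im=cv2.resize(s["img"][165:270,185:345,::-1],None,fx=5,fy=5,interpolation=cv2.INTER_CUBIC)
pts=dict(c1=(63,220,10),c2=(63,-220,10),c3=(-117,-220,10),c4=(-117,220,10),hinge=(-68,0,36),tread=(-126,0,83),r1=(-30,-95,118),r2=(30,-95,118),b=(-30,-95,62),st=(0,100,74))
for k,p in pts.items():
    u,v=proj(s,W(*p)); cv2.circle(im,(int((u-185+.5)*5),int((v-165+.5)*5)),4,(0,0,255),-1)
im2=cv2.resize(t["img"][140:245,170:345,::-1],None,fx=4.5,fy=4.5,interpolation=cv2.INTER_CUBIC)
for k,p in pts.items():
    u,v=proj(t,W(*p)); cv2.circle(im2,(int((u-170+.5)*4.5),int((v-140+.5)*4.5)),3,(0,0,255),-1)
cv2.imwrite("pics/s2.png",im);cv2.imwrite("pics/t2.png",im2)
st=manip.read_state()
print(W(-127,0,140),delta(st,W(-127,0,140)))
f=lambda x,y:(170+(x+.5)/4.5-.5,140+(y+.5)/4.5-.5)
for nm,p,z in[("cupa",(233,377),60),("jar",(690,330),78)]:print(nm,L(ray(t,*f(*p),z)))
E
```

```text
[527.6 -66.5 140. ] (array([-423.1,   65.3, -516.5]), array([ -0. , -27.5,  -0.1]))
cupa [-154.4  120.8   60. ]
jar [-155.5 -179.7   78. ]
```

View pics/s2.png

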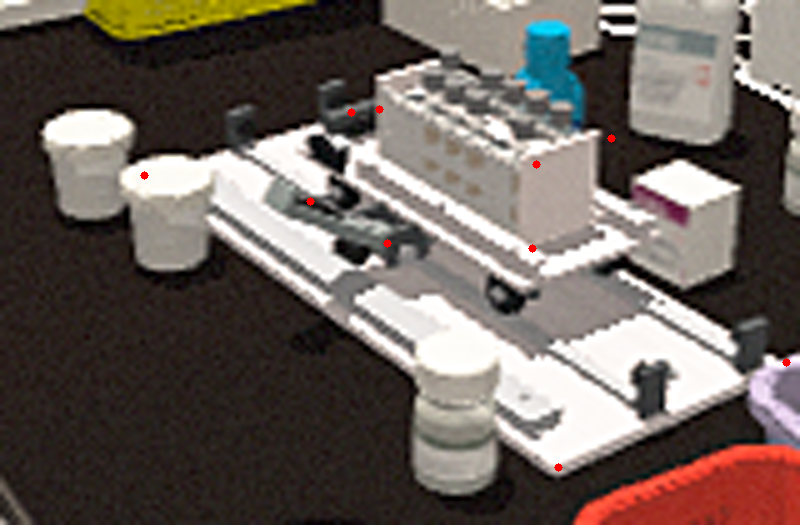

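View pics/t2.png

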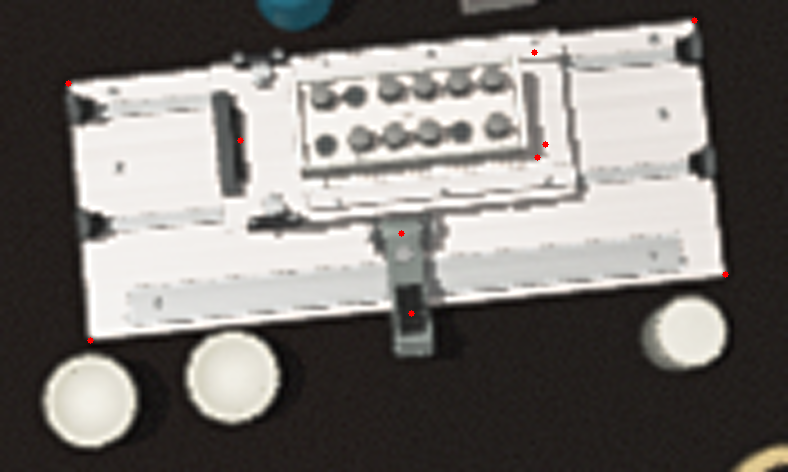

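The frame agrees in both views. The dots fall on the plate corner (558,467) and the pedal, and the rack's rear face is at y ≈ -89, so it has about 38 mm to go. I'm moving above the pedal with the fingers shut.

Emit:
servo_tool(
  commands=[
    {"dp": [-423,0,-516],"turn": [0,-27.5,0]},
    {"dp": [-423,0,-516],"turn": [0,-27.5,0]},
    {"dp": [-423,0,-516],"turn": [0,-27.5,0]},
    {"dp": [-423,0,-516],"turn": [0,-27.5,0]},
    {"dp": [-423,0,-516],"turn": [0,-27.5,0]},
  ],
  grip=1,
  force=20,
)

```text
clock: 0.52
eef_pos: [294.5, 342.0, 205.3]
eef_rot: [-1.57, 0.001, 1.693]
wrist_force: [1.0, -0.5, 0.0]
finger_gap: 64.2
```

```bash
cat > st.py <<'E'
from h import *
import sys
np.set_printoptions(precision=1,suppress=True,linewidth=200)
a=[float(x) for x in sys.argv[1:]]
s=manip.read_state()
F=s["wrist_force"]
print("t %.2f"%s["clock"],"local",L(s["eef_pos"]),"rot",np.round(s["eef_rot"],3),"F loc",np.array([F@XL,F@YL,F[2]]),"gap",s["finger_gap"].round(1))
if a:
    d,r=delta(s,W(*a[:3]),goalR(a[3] if len(a)>3 else 0)); print("dp",d,"turn",r)
E
python3 st.py -127 0 140
```

```text
Traceback (most recent call last):
  File "st.py", line 7, in <module>
    print("t %.2f"%s["clock"],"local",L(s["eef_pos"]),"rot",np.round(s["eef_rot"],3),"F loc",np.array([F@XL,F@YL,F[2]]),"gap",s["finger_gap"].round(1))
                                                                                                                              ^^^^^^^^^^^^^^^^^^^^^
AttributeError: 'float' object has no attribute 'round'
```

```bash
sed -i 's/s\["finger_gap"\].round(1)/round(s["finger_gap"],1)/' st.py; python3 st.py -127 0 140
```

```text
t 0.52 local [-311.8  432.6  205.3] rot [-1.6  0.   1.7] F loc [ 1.  -0.6  0. ] gap 64.2
dp [-433.8   65.6 -181.8] turn [-0.   0.4 -0.1]
```

Emit:
servo_tool(
  commands=[
    {"dp": [-434,0,-182],"turn": [0,0,0]},
    {"dp": [-434,0,-182],"turn": [0,0,0]},
    {"dp": [-434,0,-182],"turn": [0,0,0]},
    {"dp": [-434,0,-182],"turn": [0,0,0]},
    {"dp": [-434,0,-182],"turn": [0,0,0]},
  ],
)

```text
clock: 0.93
eef_pos: [397.8, 160.5, 205.6]
eef_rot: [-1.57, 0.001, 1.693]
wrist_force: [0.6, 0.3, 0.1]
finger_gap: 30.9
```

Emit:
servo_tool(
  commands=[
    {"dp": [-230,0,-97],"turn": [0,0,0]},
    {"dp": [-230,0,-97],"turn": [0,0,0]},
    {"dp": [-230,0,-97],"turn": [0,0,0]},
    {"dp": [-230,0,-97],"turn": [0,0,0]},
    {"dp": [-230,0,-97],"turn": [0,0,0]},
  ],
)

```text
clock: 1.35
eef_pos: [501.1, -20.7, 205.6]
eef_rot: [-1.57, 0.001, 1.693]
wrist_force: [1.3, -0.1, 0.7]
finger_gap: 0.8
```

```bash
python3 st.py -127 0 110
```

```text
t 1.35 local [-148.1   48.6  205.6] rot [-1.6  0.   1.7] F loc [ 1.3 -0.3  0.7] gap 0.8
dp [-48.7  95.6 -20.8] turn [-0.1  0.4 -0.1]
```

Emit:
servo_tool(
  commands=[
    {"dp": [-30,20,-13],"turn": [0,0.4,0]},
    {"dp": [-49,50,-22],"turn": [0,0.4,0]},
    {"dp": [-49,80,-22],"turn": [0,0.4,0]},
    {"dp": [-49,102,-22],"turn": [0,0.4,0]},
    {"dp": [-49,102,-22],"turn": [0,0.4,0]},
  ],
)

```text
clock: 1.77
eef_pos: [526.6, -66.7, 99.0]
eef_rot: [-1.563, -0.001, 1.685]
wrist_force: [-0.6, 0.3, 0.1]
finger_gap: 0.5
```

```bash
python3 st.py -127 0 95;python3 - <<'E'
from h import *
for n,b in(("side",(165,270,185,345)),("top",(140,245,170,345))):
    c=manip.camera(n);cv2.imwrite(f"pics/{n}3.png",cv2.resize(c["img"][b[0]-60:b[1],b[2]:b[3],::-1],None,fx=3.5,fy=3.5,interpolation=cv2.INTER_CUBIC))
E
```

```text
t 1.77 local [-128.1   -0.    99. ] rot [-1.6 -0.   1.7] F loc [-0.6  0.4  0.1] gap 0.5
dp [ 0.   4.  -1.1] turn [-0.5 -0.   0.1]
```

View pics/side3.png

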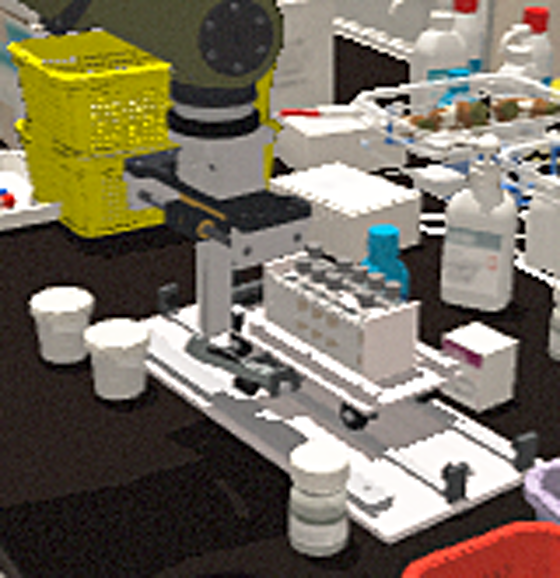

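The shut fingers are centred about 14 mm above the tread. Pressing down along the pedal's arc.

Emit:
servo_tool(
  commands=[
    {"dp": [0,8,-1],"turn": [0,0,0]},
    {"dp": [0,14,-1],"turn": [0,0,0]},
    {"dp": [0,19,1],"turn": [0,0,0]},
    {"dp": [0,24,3],"turn": [0,0,0]},
    {"dp": [0,28,5],"turn": [0,0,0]},
  ],
)

```text
clock: 2.28
eef_pos: [524.0, -67.2, 76.4]
eef_rot: [-1.57, 0.001, 1.686]
wrist_force: [-0.2, -0.4, 6.7]
finger_gap: 0.3
```

```bash
python3 st.py
```

```text
t 2.28 local [-130.7   -0.3   76.4] rot [-1.6  0.   1.7] F loc [-0.2 -0.3  6.7] gap 0.3
```

Emit:
servo_tool(
  commands=[
    {"dp": [0,5,2],"turn": [0,0,0]},
    {"dp": [0,9,4],"turn": [0,0,0]},
    {"dp": [0,11,5],"turn": [0,0,0]},
  ],
)

```text
clock: 2.53
eef_pos: [519.2, -67.8, 65.8]
eef_rot: [-1.572, 0.002, 1.686]
wrist_force: [1.5, 0.4, 4.6]
finger_gap: 0.4
```

Emit:
servo_tool(
  commands=[
    {"dp": [0,3,1],"turn": [0,0,0]},
    {"dp": [0,5,2],"turn": [0,0,0]},
  ],
)

```text
clock: 2.7
eef_pos: [517.6, -68.1, 61.3]
eef_rot: [-1.573, 0.002, 1.686]
wrist_force: [0.8, 0.6, 4.7]
finger_gap: 0.5
```

Emit:
servo_tool(
  commands=[
    {"dp": [0,2,1],"turn": [0,0,0]},
    {"dp": [0,4,1],"turn": [0,0,0]},
  ],
)

```text
clock: 2.87
eef_pos: [516.8, -68.1, 57.8]
eef_rot: [-1.574, 0.002, 1.686]
wrist_force: [-2.4, -0.4, 6.1]
finger_gap: 0.5
```

Emit:
servo_tool(
  commands=[
    {"dp": [0,2,0.5],"turn": [0,0,0]},
    {"dp": [0,4,1],"turn": [0,0,0]},
  ],
)

```text
clock: 3.03
eef_pos: [516.1, -68.3, 55.0]
eef_rot: [-1.575, 0.003, 1.687]
wrist_force: [-8.8, 2.2, 30.8]
finger_gap: 0.4
```

The force jumped to 31 N, so I'm backing off straight away.

Emit:
servo_tool(
  commands=[
    {"dp": [0,-2,0],"turn": [0,0,0]},
    {"dp": [0,-6,0],"turn": [0,0,0]},
    {"dp": [0,-25,-2],"turn": [0,0,0]},
    {"dp": [0,-45,-2],"turn": [0,0,0]},
    {"dp": [0,-45,-2],"turn": [0,0,0]},
  ],
)

```text
clock: 3.45
eef_pos: [519.3, -68.2, 103.3]
eef_rot: [-1.58, 0.004, 1.687]
wrist_force: [0.7, 0.6, 1.1]
finger_gap: 0.5
```

```bash
python3 st.py;python3 - <<'E'
from h import *
for n,b in(("side",(165,270,185,345)),("top",(140,245,170,345))):
    c=manip.camera(n);np.savez(f"{n}4.npz",**c);cv2.imwrite(f"pics/{n}4.png",cv2.resize(c["img"][b[0]-30:b[1],b[2]:b[3],::-1],None,fx=4,fy=4,interpolation=cv2.INTER_CUBIC))
E
```

```text
t 3.45 local [-135.5   -0.7  103.3] rot [-1.6  0.   1.7] F loc [0.7 0.5 1.1] gap 0.5
```

View pics/side4.png

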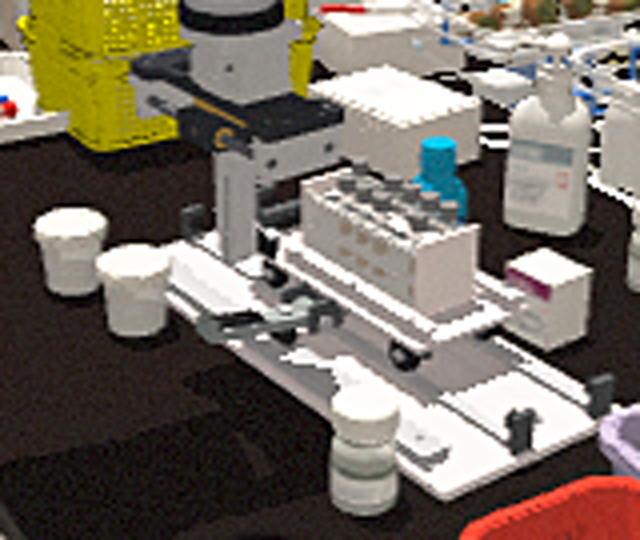

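View pics/top4.png

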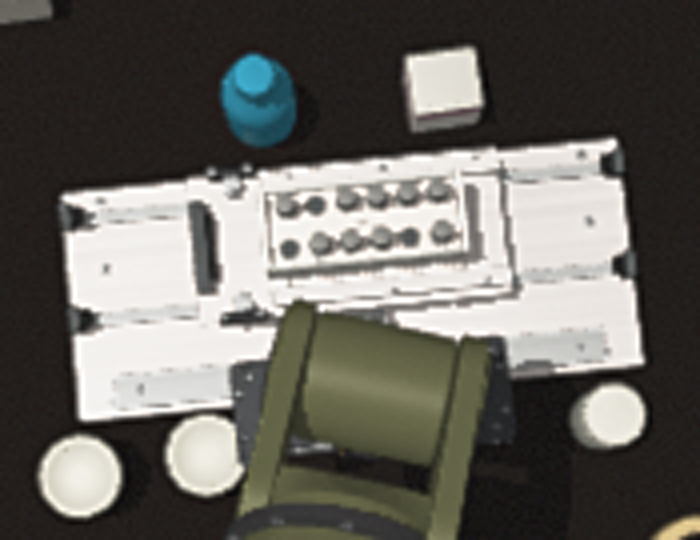

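The side view shows the lever down, nearly level, near (250,315). The rack and the bystanders haven't moved. I'm moving behind the rack, raised first.

Emit:
servo_tool(
  commands=[
    {"dp": [-5,-40,0],"turn": [-0.5,0,0]},
    {"dp": [-30,-55,-27],"turn": [-0.5,0,0]},
    {"dp": [-60,-55,-60],"turn": [-0.5,0,0]},
    {"dp": [-90,-55,-95],"turn": [-0.5,0,0]},
    {"dp": [-123,-55,-130],"turn": [-0.5,0,0]},
  ],
)

```text
clock: 3.97
eef_pos: [650.9, -167.7, 155.2]
eef_rot: [-1.584, 0.003, 1.687]
wrist_force: [-0.5, 0.5, -0.3]
finger_gap: 0.4
```

```bash
python3 st.py 0 -118 76;python3 - <<'E'
from h import *
for n,b in(("side",(165,270,185,345)),("top",(140,245,170,345))):
    c=manip.camera(n);np.savez(f"{n}5.npz",**c);cv2.imwrite(f"pics/{n}5.png",cv2.resize(c["img"][b[0]-30:b[1],b[2]:b[3],::-1],None,fx=4,fy=4,interpolation=cv2.INTER_CUBIC))
E
```

```text
t 3.97 local [ -16.1 -114.6  155.2] rot [-1.6  0.   1.7] F loc [-0.4  0.5 -0.3] gap 0.4
dp [ -3.2  79.4 -15.1] turn [ 0.8  0.1 -0.2]
```

View pics/side5.png

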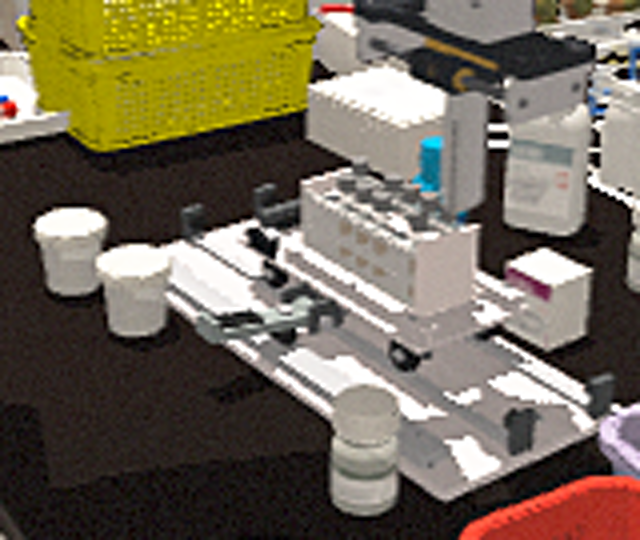

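The pedal is clearly down, with its toe at about (205,325), and the fingers are behind the rack and above it. Going down.

Emit:
servo_tool(
  commands=[
    {"dp": [-4,5,-12],"turn": [0.8,0,0]},
    {"dp": [-4,25,-15],"turn": [0.8,0,0]},
    {"dp": [-4,50,-15],"turn": [0.8,0,0]},
    {"dp": [-4,75,-15],"turn": [0.8,0,0]},
    {"dp": [-4,80,-15],"turn": [0.8,0,0]},
  ],
)

```text
clock: 4.48
eef_pos: [665.5, -171.0, 66.2]
eef_rot: [-1.56, -0.001, 1.685]
wrist_force: [1.1, -0.7, -0.7]
finger_gap: 0.1
```

```bash
python3 st.py 0 -101 76;python3 - <<'E'
from h import *
for n,b in(("side",(165,270,185,345)),("top",(140,245,170,345))):
    c=manip.camera(n);np.savez(f"{n}6.npz",**c);cv2.imwrite(f"pics/{n}6.png",cv2.resize(c["img"][b[0]-30:b[1],b[2]:b[3],::-1],None,fx=4,fy=4,interpolation=cv2.INTER_CUBIC))
E
```

```text
t 4.48 local [  -2.  -119.6   66.2] rot [-1.6 -0.   1.7] F loc [ 1.1 -0.8 -0.7] gap 0.1
dp [18.6 -9.8 -1.9] turn [-0.6 -0.   0.1]
```

View pics/side6.png

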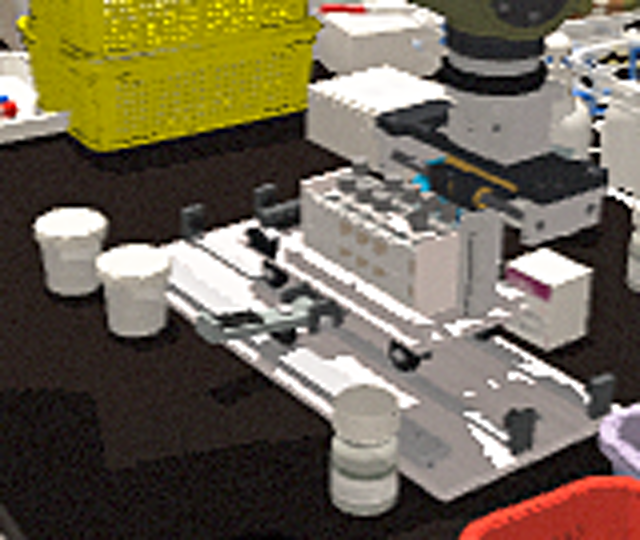

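The fingers are behind the rear plate with clearance. I'll approach, then push slowly.

Emit:
servo_tool(
  commands=[
    {"dp": [3,-7,0],"turn": [-0.5,0,0]},
    {"dp": [6,-8,0],"turn": [-0.5,0,0]},
    {"dp": [9,-8,0],"turn": [-0.5,0,0]},
    {"dp": [12,-8,0],"turn": [-0.5,0,0]},
    {"dp": [15,-8,0],"turn": [-0.5,0,0]},
  ],
)

```text
clock: 5.0
eef_pos: [665.6, -156.3, 79.2]
eef_rot: [-1.574, 0.001, 1.685]
wrist_force: [0.0, -0.7, -0.0]
finger_gap: 0.2
```

```bash
python3 st.py
```

```text
t 5.00 local [  -0.2 -104.9   79.2] rot [-1.6  0.   1.7] F loc [-0.1 -0.7 -0. ] gap 0.2
```

Emit:
servo_tool(
  commands=[
    {"dp": [2,0,0]},
    {"dp": [4,0,0]},
    {"dp": [6,0,0]},
    {"dp": [8,0,0]},
    {"dp": [10,0,0]},
  ],
)

```text
$.commands[0]: bad value
```

Emit:
servo_tool(
  commands=[
    {"dp": [3,0,0]},
    {"dp": [5,0,0]},
    {"dp": [7,0,0]},
    {"dp": [9,0,0]},
    {"dp": [11,0,0]},
  ],
)

```text
$.commands[0]: bad value
```

```bash
python3 st.py
```

```text
t 5.00 local [  -0.2 -104.9   79.2] rot [-1.6  0.   1.7] F loc [-0.1 -0.7 -0. ] gap 0.2
```

Emit:
servo_tool(
  commands=[
    {"dp": [2,0,0],"turn": [0,0,0]},
    {"dp": [4,0,0],"turn": [0,0,0]},
    {"dp": [6,0,0],"turn": [0,0,0]},
    {"dp": [8,0,0],"turn": [0,0,0]},
    {"dp": [10,0,0],"turn": [0,0,0]},
  ],
)

```text
clock: 5.42
eef_pos: [664.5, -146.4, 79.1]
eef_rot: [-1.574, 0.001, 1.685]
wrist_force: [0.3, -3.1, -1.0]
finger_gap: 0.4
```

Emit:
servo_tool(
  commands=[
    {"dp": [3,0,0],"turn": [0,0,0]},
    {"dp": [5,0,0],"turn": [0,0,0]},
    {"dp": [7,0,0],"turn": [0,0,0]},
    {"dp": [9,0,0],"turn": [0,0,0]},
    {"dp": [11,0,0],"turn": [0,0,0]},
  ],
)

```text
clock: 5.83
eef_pos: [663.2, -135.4, 79.1]
eef_rot: [-1.574, 0.001, 1.685]
wrist_force: [0.6, -3.3, -0.2]
finger_gap: 0.3
```

```bash
python3 st.py
```

```text
t 5.83 local [ -0.2 -83.9  79.1] rot [-1.6  0.   1.7] F loc [ 0.2 -3.3 -0.2] gap 0.3
```

Emit:
servo_tool(
  commands=[
    {"dp": [2,0,0],"turn": [0,0,0]},
    {"dp": [3.5,0,0],"turn": [0,0,0]},
    {"dp": [5,0,0],"turn": [0,0,0]},
  ],
)

```text
clock: 6.08
eef_pos: [662.6, -130.7, 79.3]
eef_rot: [-1.574, 0.002, 1.685]
wrist_force: [0.1, -10.1, 2.5]
finger_gap: 0.5
```

Emit:
servo_tool(
  commands=[
    {"dp": [2,0,0],"turn": [0,0,0]},
    {"dp": [3.5,0,0],"turn": [0,0,0]},
    {"dp": [5,0,0],"turn": [0,0,0]},
  ],
)

```text
clock: 6.33
eef_pos: [662.4, -127.0, 79.8]
eef_rot: [-1.575, 0.004, 1.684]
wrist_force: [0.7, -9.7, 2.1]
finger_gap: 0.5
```

```bash
python3 st.py
```

```text
t 6.33 local [ -0.1 -75.5  79.8] rot [-1.6  0.   1.7] F loc [-0.4 -9.7  2.1] gap 0.5
```

The roller resistance (about 10 N) appears where expected. Continuing gently.

Emit:
servo_tool(
  commands=[
    {"dp": [2,0,0],"turn": [0,0,0]},
    {"dp": [3.5,0,0],"turn": [0,0,0]},
    {"dp": [5,0,0],"turn": [0,0,0]},
  ],
)

```text
clock: 6.58
eef_pos: [661.9, -122.8, 80.1]
eef_rot: [-1.576, 0.005, 1.684]
wrist_force: [1.3, -5.1, 1.1]
finger_gap: 0.9
```

Emit:
servo_tool(
  commands=[
    {"dp": [1.5,0,0],"turn": [0,0,0]},
    {"dp": [3,0,0],"turn": [0,0,0]},
    {"dp": [4,0,0],"turn": [0,0,0]},
  ],
)

```text
clock: 6.83
eef_pos: [661.3, -118.7, 80.0]
eef_rot: [-1.576, 0.005, 1.683]
wrist_force: [0.9, -1.9, -0.9]
finger_gap: 0.5
```

```bash
python3 st.py
```

```text
t 6.83 local [ -0.1 -67.1  80. ] rot [-1.6  0.   1.7] F loc [ 0.6 -2.  -0.9] gap 0.5
```

Emit:
servo_tool(
  commands=[
    {"dp": [1,0,0],"turn": [0,0,0]},
    {"dp": [2,0,0],"turn": [0,0,0]},
  ],
)

```text
clock: 7.0
eef_pos: [661.1, -116.3, 79.9]
eef_rot: [-1.575, 0.005, 1.684]
wrist_force: [0.6, -1.2, -1.5]
finger_gap: 0.5
```

Emit:
servo_tool(
  commands=[
    {"dp": [1,0,0],"turn": [0,0,0]},
    {"dp": [2,0,0],"turn": [0,0,0]},
  ],
)

```text
clock: 7.17
eef_pos: [660.8, -113.9, 79.9]
eef_rot: [-1.575, 0.005, 1.684]
wrist_force: [-0.3, 0.1, -0.7]
finger_gap: 0.7
```

Emit:
servo_tool(
  commands=[
    {"dp": [1,0,0],"turn": [0,0,0]},
    {"dp": [1.5,0,0],"turn": [0,0,0]},
  ],
)

```text
clock: 7.33
eef_pos: [660.7, -113.0, 80.1]
eef_rot: [-1.576, 0.006, 1.684]
wrist_force: [-0.2, -9.0, 1.5]
finger_gap: 0.5
```

```bash
python3 st.py
```

```text
t 7.33 local [ -0.1 -61.4  80.1] rot [-1.6  0.   1.7] F loc [-1.2 -8.9  1.5] gap 0.5
```

Contact with the end stop at y ≈ -61.4 (predicted -62.5), 9 N. Seating it gently and holding for the dwell.

Emit:
servo_tool(
  commands=[
    {"dp": [0.8,0,0],"turn": [0,0,0]},
    {"dp": [0.8,0,0],"turn": [0,0,0]},
  ],
)

```text
clock: 7.5
eef_pos: [660.7, -113.0, 80.3]
eef_rot: [-1.576, 0.007, 1.683]
wrist_force: [-0.0, -6.9, -0.5]
finger_gap: 0.1
```

Emit:
servo_tool(
  commands=[
    {"dp": [0,0,0],"turn": [0,0,0]},
    {"dp": [0,0,0],"turn": [0,0,0]},
    {"dp": [0,0,0],"turn": [0,0,0]},
    {"dp": [-6,0,0],"turn": [0,0,0]},
    {"dp": [-15,0,0],"turn": [0,0,0]},
  ],
)

```text
clock: 7.92
eef_pos: [662.5, -127.4, 80.5]
eef_rot: [-1.576, 0.007, 1.685]
wrist_force: [-0.4, 0.8, -0.1]
finger_gap: 0.5
```

```bash
python3 st.py;python3 - <<'E'
from h import *
for n,b in(("side",(165,270,185,345)),("top",(140,245,170,345))):
    c=manip.camera(n);np.savez(f"{n}7.npz",**c);cv2.imwrite(f"pics/{n}7.png",cv2.resize(c["img"][b[0]-30:b[1],b[2]:b[3],::-1],None,fx=4,fy=4,interpolation=cv2.INTER_CUBIC))
E
```

```text
t 7.92 local [  0.  -75.9  80.5] rot [-1.6  0.   1.7] F loc [-0.3  0.8 -0.1] gap 0.5
```

View pics/side7.png

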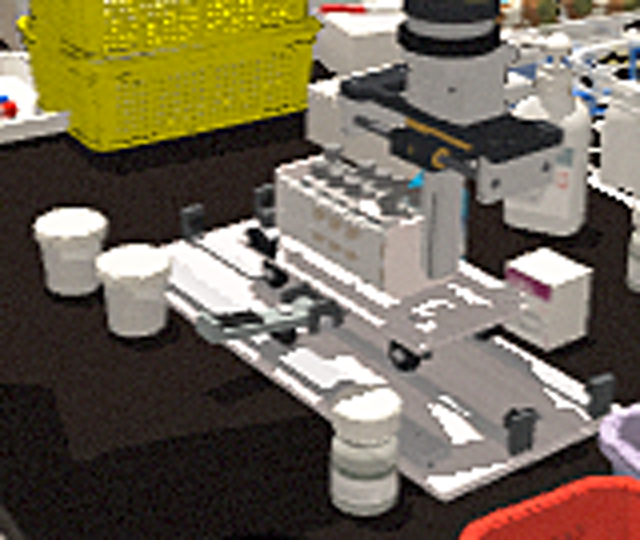

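View pics/top7.png

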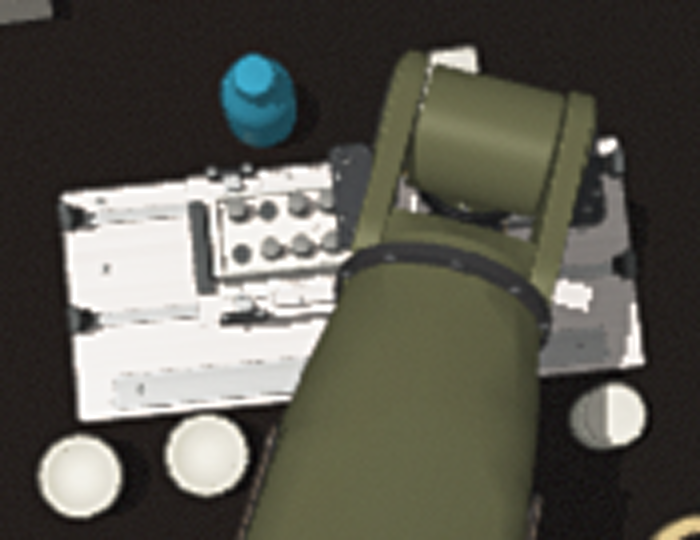

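The top view shows the rack's front edge (column 215) against the stop (column 208), and the trolley hasn't moved. Lifting off and returning to the pedal, fingers partly open.

Emit:
servo_tool(
  commands=[
    {"dp": [-8,-35,0],"turn": [0.5,0,0]},
    {"dp": [-12,-70,20],"turn": [0.5,0,0]},
    {"dp": [0,-75,55],"turn": [0.5,0,0]},
    {"dp": [30,-75,85],"turn": [0.5,0,0]},
    {"dp": [60,-75,115],"turn": [0.5,0,0]},
  ],
  grip=0.1,
)

```text
clock: 8.43
eef_pos: [540.7, -82.8, 154.7]
eef_rot: [-1.568, 0.007, 1.681]
wrist_force: [0.6, 0.8, -0.3]
finger_gap: 30.4
```

```bash
python3 st.py -142 0 120
```

```text
t 8.43 local [-115.9  -17.6  154.7] rot [-1.6  0.   1.7] F loc [ 0.7  0.8 -0.3] gap 30.4
dp [17.7 34.6 26.1] turn [-0.1 -0.3 -0.4]
```

Emit:
servo_tool(
  commands=[
    {"dp": [10,0,20],"turn": [0,0,-0.4]},
    {"dp": [18,15,26],"turn": [0,0,-0.4]},
    {"dp": [18,25,26],"turn": [0,0,-0.4]},
    {"dp": [18,30,26],"turn": [0,0,-0.4]},
  ],
)

```text
clock: 8.77
eef_pos: [512.7, -67.9, 123.6]
eef_rot: [-1.568, -0.0, 1.681]
wrist_force: [0.2, -1.4, 0.2]
finger_gap: 42.4
```

```bash
python3 st.py -140 0 36;python3 - <<'E'
from h import *
np.set_printoptions(precision=1,suppress=True,linewidth=200)
c=manip.camera("side");np.savez("side8.npz",**c)
cv2.imwrite("pics/side8.png",cv2.resize(c["img"][165:265,210:310,::-1],None,fx=6,fy=6,interpolation=cv2.INTER_CUBIC))
C=cloud(c);Lo=np.stack([(C-ORG)@XL,(C-ORG)@YL,C[...,2]],-1).reshape(-1,3)
m=(Lo[:,0]>-180)&(Lo[:,0]<-80)&(abs(Lo[:,1])<13)&(Lo[:,2]>26)&(Lo[:,2]<85)
q=Lo[m];print(len(q));
for lo in range(-175,-80,8):
    r=q[(q[:,0]>=lo)&(q[:,0]<lo+8)]
    if len(r):print(lo,len(r),np.median(r,axis=0),r[:,2].max(),r[:,1].min(),r[:,1].max())
im=cv2.imread("pics/side8.png")
for p,col in(((-168,0,36+0),(0,0,255)),((-143,0,44),(0,255,0)),((-143,-12,36),(255,0,0)),((-143,12,36),(255,0,255))):
    u,v=proj(c,W(*p));cv2.circle(im,(int((u-210+.5)*6),int((v-165+.5)*6)),3,col,-1)
cv2.imwrite("pics/side8.png",im)
E
```

```text
t 8.77 local [-142.     0.4  123.6] rot [-1.6 -0.   1.7] F loc [-0.  -1.4  0.2] gap 42.4
dp [-0.4 87.6 -2.3] turn [-0.2 -0.3  0. ]
180
-175 8 [-167.3    1.6   50.9] 61.36999297456687 -9.649619542236135 8.550005297104269
-167 30 [-164.1   -4.2   58.2] 65.1036429239956 -12.21944612011935 12.411458105617278
-159 7 [-155.3   -8.1   54. ] 60.21910257149795 -9.86605290506884 2.54214213351801
-151 16 [-147.2   -5.7   54.1] 57.430549534896954 -11.61099698351193 7.574634483184632
-143 16 [-139.3   -7.    51.8] 56.394622082377104 -11.114231769195491 9.969929070250659
-135 15 [-129.9   -6.4   52.3] 55.40500614211586 -11.337044293097264 9.175162646000128
-127 14 [-122.6   -7.1   49.7] 54.09196166619196 -12.494977945654533 10.652023517143977
-119 10 [-113.1   -7.4   46.7] 51.16534384543685 -11.82041584133089 8.497334982623638
-111 15 [-106.6   -5.5   47.2] 49.2072340590924 -11.576880966291757 11.181577342514379
-103 21 [-99.4  -6.9  39.8] 50.53711575113467 -12.726600659947938 7.972212839392722
-95 20 [-92.   -9.1  43.2] 49.406710405833294 -12.871502765461626 11.70287506954953
-87 8 [-83.1  -6.5  43. ] 43.942634170383734 -11.249455325294615 8.792032807766294
```

View pics/side8.png

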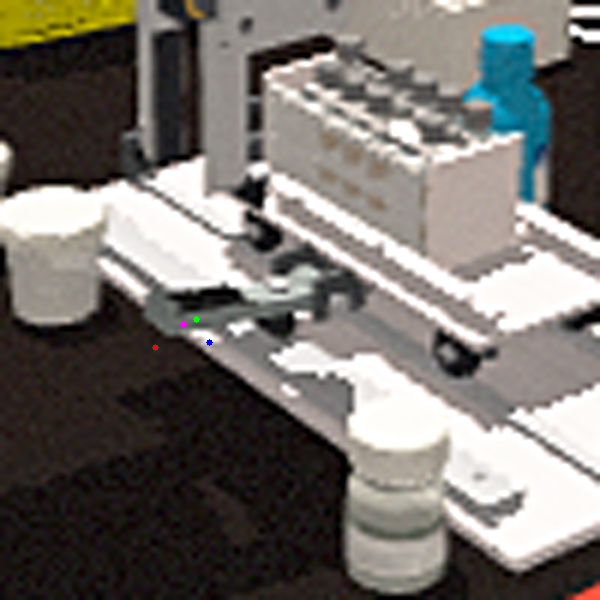

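The lever slopes at about 0.14 rad above level (joint ≈ 0.46), which agrees with the press height. The pedal mid is at about (-142, 0, 46). I'm lowering the open fingers astride the plate.

Emit:
servo_tool(
  commands=[
    {"dp": [0,25,0],"turn": [0,0,0]},
    {"dp": [0,45,0],"turn": [0,0,0]},
    {"dp": [0,60,0],"turn": [0,0,0]},
    {"dp": [0,70,0],"turn": [0,0,0]},
    {"dp": [0,78,0],"turn": [0,0,0]},
  ],
)

```text
clock: 9.23
eef_pos: [512.8, -68.5, 44.0]
eef_rot: [-1.566, -0.001, 1.68]
wrist_force: [0.0, -0.7, 0.4]
finger_gap: 42.6
```

```bash
python3 st.py -142 0 30
```

```text
t 9.23 local [-141.9   -0.3   44. ] rot [-1.6 -0.   1.7] F loc [-0.1 -0.7  0.4] gap 42.6
dp [ 0.2 14.   0. ] turn [-0.3 -0.3  0. ]
```

Emit:
servo_tool(
  commands=[
    {"dp": [0,8,0],"turn": [0,0,0]},
    {"dp": [0,12,0],"turn": [0,0,0]},
    {"dp": [0,14,0],"turn": [0,0,0]},
    {"dp": [0,14,0],"turn": [0,0,0]},
  ],
)

```text
clock: 9.57
eef_pos: [512.9, -68.6, 29.9]
eef_rot: [-1.566, -0.001, 1.68]
wrist_force: [0.0, 0.1, 0.1]
finger_gap: 42.0
```

```bash
python3 st.py -142 0 30
python3 - <<'E'
from h import *
c=manip.camera("side")
cv2.imwrite("pics/side9.png",cv2.resize(c["img"][165:265,210:310,::-1],None,fx=6,fy=6,interpolation=cv2.INTER_CUBIC))
E
```

```text
t 9.57 local [-141.9   -0.3   29.9] rot [-1.6 -0.   1.7] F loc [0.  0.1 0.1] gap 42.0
dp [ 0.3 -0.1  0.1] turn [-0.3 -0.3  0. ]
```

View pics/side9.png

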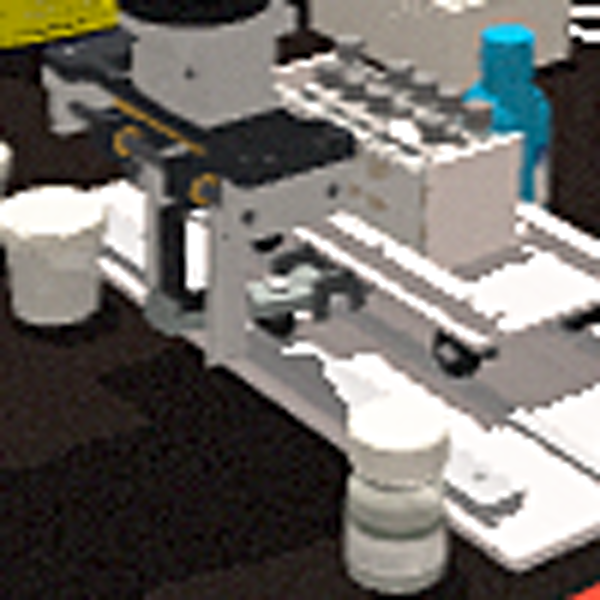

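The plate sits between the two fingers. Pinching.

Emit:
servo_tool(
  commands=[
    {"dp": [0,0,0],"turn": [0,0,0]},
    {"dp": [0,0,0],"turn": [0,0,0]},
    {"dp": [0,0,0],"turn": [0,0,0]},
    {"dp": [0,0,0],"turn": [0,0,0]},
    {"dp": [0,0,0],"turn": [0,0,0]},
  ],
  grip=1,
  force=35,
)

```text
clock: 10.03
eef_pos: [513.2, -68.3, 30.7]
eef_rot: [-1.567, -0.001, 1.68]
wrist_force: [-1.8, 4.4, 5.5]
finger_gap: 23.4
```

```bash
python3 st.py
python3 - <<'E'
import numpy as np
# grasp pt moves with pedal at r=75 without tool turn / with partial tilt
a0=.14
for a in(.14,.25,.36,.48,.6):
    print(a, -75*(np.cos(a)-np.cos(a0)), 75*(np.sin(a)-np.sin(a0)))
E
```

```text
t 10.03 local [-141.6   -0.1   30.7] rot [-1.6 -0.   1.7] F loc [-1.3  4.6  5.5] gap 23.4
0.14 -0.0 0.0
0.25 1.597768087649429 8.089563345771483
0.36 4.073937940102673 15.954833897314009
0.48 7.741580507501472 24.167704567293484
0.6 12.36602859772191 31.882451906309914
```

Gripped, with a gap of 23.4 mm (24 mm plate). Lifting round the hinge.

Emit:
servo_tool(
  commands=[
    {"dp": [0,-4,-0.5],"turn": [0,0,0]},
    {"dp": [0,-8,-1.5],"turn": [0,0,0]},
    {"dp": [0,-12,-3],"turn": [0,0,0]},
    {"dp": [0,-16,-4],"turn": [0,0,0]},
  ],
)

```text
clock: 10.37
eef_pos: [516.7, -67.8, 46.3]
eef_rot: [-1.565, -0.001, 1.68]
wrist_force: [2.3, 0.7, -12.2]
finger_gap: 23.9
```

```bash
python3 st.py
```

```text
t 10.37 local [-138.    -0.    46.3] rot [-1.6 -0.   1.7] F loc [  2.4   0.5 -12.2] gap 23.9
```

Emit:
servo_tool(
  commands=[
    {"dp": [0,-4,-1.5],"turn": [0,0,0]},
    {"dp": [0,-8,-3.5],"turn": [0,0,0]},
    {"dp": [0,-12,-6],"turn": [0,0,0]},
    {"dp": [0,-15,-8],"turn": [0,0,0]},
  ],
)

```text
clock: 10.7
eef_pos: [524.4, -66.9, 61.5]
eef_rot: [-1.563, -0.002, 1.68]
wrist_force: [-2.5, 0.1, -10.8]
finger_gap: 23.9
```

```bash
python3 st.py
python3 - <<'E'
from h import *
c=manip.camera("side")
cv2.imwrite("pics/side10.png",cv2.resize(c["img"][165:265,210:310,::-1],None,fx=6,fy=6,interpolation=cv2.INTER_CUBIC))
E
```

```text
t 10.70 local [-130.3   -0.    61.5] rot [-1.6 -0.   1.7] F loc [ -2.5   0.4 -10.8] gap 23.9
```

View pics/side10.png

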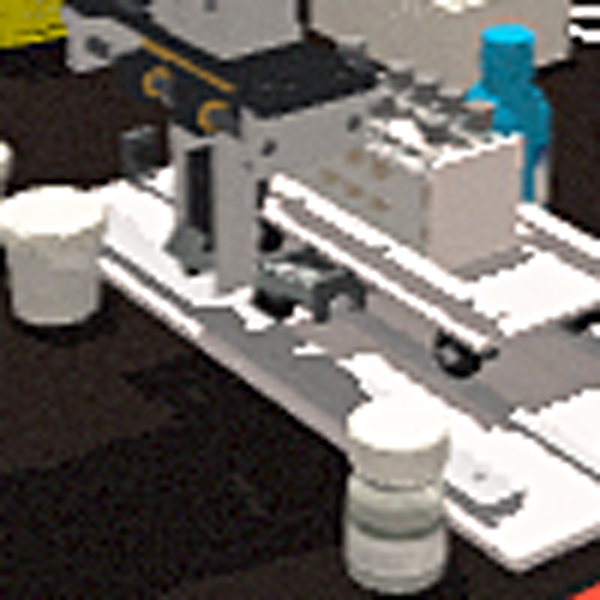

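The lever has come up well. Going on to the upper stop while watching the force.

Emit:
servo_tool(
  commands=[
    {"dp": [0,-2,-1.5],"turn": [0,0,0]},
    {"dp": [0,-4,-2.5],"turn": [0,0,0]},
  ],
)

```text
clock: 10.92
eef_pos: [527.4, -66.6, 65.9]
eef_rot: [-1.564, -0.002, 1.68]
wrist_force: [0.7, 0.3, -17.2]
finger_gap: 23.5
```

```bash
python3 st.py
```

```text
t 10.92 local [-127.2   -0.    65.9] rot [-1.6 -0.   1.7] F loc [  0.7   0.3 -17.2] gap 23.5
```

Emit:
servo_tool(
  commands=[
    {"dp": [0,-1.5,-1],"turn": [0,0,0]},
    {"dp": [0,-2,-1],"turn": [0,0,0]},
  ],
)

```text
clock: 11.08
eef_pos: [527.5, -66.3, 66.4]
eef_rot: [-1.561, -0.002, 1.68]
wrist_force: [3.1, -1.1, -31.7]
finger_gap: 23.6
```

```bash
python3 st.py
```

```text
t 11.08 local [-127.1    0.2   66.4] rot [-1.6 -0.   1.7] F loc [  3.   -1.5 -31.7] gap 23.6
```

The lever is at its upper stop: the force climbs with no further motion. I'll relax, then open slowly and symmetrically.

Emit:
servo_tool(
  commands=[
    {"dp": [0,0.5,0],"turn": [0,0,0]},
    {"dp": [0,0.5,0],"turn": [0,0,0]},
  ],
)

```text
clock: 11.25
eef_pos: [527.5, -66.4, 66.0]
eef_rot: [-1.561, -0.002, 1.68]
wrist_force: [-3.1, -0.2, -12.2]
finger_gap: 23.7
```

Emit:
servo_tool(
  commands=[
    {"dp": [0,0,0],"turn": [0,0,0]},
    {"dp": [0,0,0],"turn": [0,0,0]},
    {"dp": [0,0,0],"turn": [0,0,0]},
    {"dp": [0,0,0],"turn": [0,0,0]},
  ],
  grip=0.1,
)

```text
clock: 11.58
eef_pos: [528.2, -66.5, 66.9]
eef_rot: [-1.563, -0.002, 1.68]
wrist_force: [-0.6, 0.4, -0.5]
finger_gap: 41.9
```

```bash
python3 st.py
```

```text
t 11.58 local [-126.4    0.    66.9] rot [-1.6 -0.   1.7] F loc [-0.5  0.5 -0.5] gap 41.9
```

Free of the pedal. Now straight up, then back toward the robot for a clear view.

Emit:
servo_tool(
  commands=[
    {"dp": [0,-25,0],"turn": [0,0,0]},
    {"dp": [0,-60,0],"turn": [0,0,0]},
    {"dp": [0,-95,0],"turn": [0,0,0]},
    {"dp": [0,-120,20],"turn": [0,0,0]},
    {"dp": [0,-130,50],"turn": [0,0,0]},
  ],
)

```text
clock: 12.0
eef_pos: [481.2, -72.2, 201.1]
eef_rot: [-1.569, 0.0, 1.681]
wrist_force: [-0.1, -0.5, 0.5]
finger_gap: 42.2
```

Emit:
servo_tool(
  commands=[
    {"dp": [40,0,20],"turn": [0,0,0]},
    {"dp": [80,0,40],"turn": [0,0,0]},
    {"dp": [120,0,60],"turn": [0,0,0]},
    {"dp": [160,0,80],"turn": [0,0,0]},
    {"dp": [200,0,80],"turn": [0,0,0]},
  ],
)

```text
clock: 12.42
eef_pos: [379.7, 110.1, 202.0]
eef_rot: [-1.571, 0.0, 1.68]
wrist_force: [1.4, -0.5, 0.3]
finger_gap: 42.3
```

Emit:
servo_tool(
  commands=[
    {"dp": [40,0,0],"turn": [0,0,0]},
    {"dp": [80,0,0],"turn": [0,0,0]},
    {"dp": [100,0,0],"turn": [0,0,0]},
    {"dp": [100,0,0],"turn": [0,0,0]},
    {"dp": [100,0,0],"turn": [0,0,0]},
  ],
)

```text
clock: 12.83
eef_pos: [368.7, 210.2, 202.3]
eef_rot: [-1.572, -0.0, 1.682]
wrist_force: [0.2, -0.4, -0.2]
finger_gap: 42.4
```

```bash
python3 st.py;python3 - <<'E'
from h import *
np.set_printoptions(precision=1,suppress=True,linewidth=200)
for n,b in(("side",(165,270,185,345)),("top",(140,245,170,345))):
    c=manip.camera(n);np.savez(f"{n}11.npz",**c);cv2.imwrite(f"pics/{n}11.png",cv2.resize(c["img"][b[0]-20:b[1],b[2]:b[3],::-1],None,fx=4.5,fy=4.5,interpolation=cv2.INTER_CUBIC))
t=load("top11.npz")
C=cloud(t).reshape(-1,3);Lo=np.stack([(C-ORG)@XL,(C-ORG)@YL,C[:,2]],1)
m=(Lo[:,0]>-150)&(Lo[:,0]<-85)&(abs(Lo[:,1])<11)&(Lo[:,2]>32)
t0=load("top0.npz");C0=cloud(t0).reshape(-1,3);L0=np.stack([(C0-ORG)@XL,(C0-ORG)@YL,C0[:,2]],1)
for Q in(L0,Lo):
    m=(Q[:,0]>-136)&(Q[:,0]<-85)&(abs(Q[:,1])<11)&(Q[:,2]>32);q=Q[m]
    print("slope",np.arctan(-np.polyfit(q[:,0],q[:,2],1)[0]),len(q))
    m=(abs(Q[:,0])<32)&(abs(Q[:,1])<150)&(Q[:,2]>100)&(Q[:,2]<135);print("rack y",np.percentile(Q[m][:,1],[0,1,50,99,100]),Q[m][:,2].mean())
    m=(abs(Q[:,0])<25)&(Q[:,1]>85)&(Q[:,1]<130)&(Q[:,2]>66)&(Q[:,2]<90);print("stop y",Q[m].mean(0))
    m=(Q[:,0]>-160)&(Q[:,0]<-136)&(abs(Q[:,1])<25)&(Q[:,2]>50);print("toe y",Q[m].mean(0),m.sum())
E
```

```text
t 12.83 local [-253.2  293.1  202.3] rot [-1.6 -0.   1.7] F loc [ 0.2 -0.5 -0.2] gap 42.4
slope 0.6127613461666843 122
rack y [-85.  -83.5 -11.4  61.3  62.9] 112.19695093695792
stop y [  0.  108.1  73.1]
toe y [-145.1    0.7   95.1] 48
slope 0.663299176933795 121
rack y [-51.5 -50.   22.6  95.   96.5] 112.1746764102247
stop y [ -0.3 107.4  73.3]
toe y [-144.6   -0.4   97.5] 47
```

View pics/top11.png

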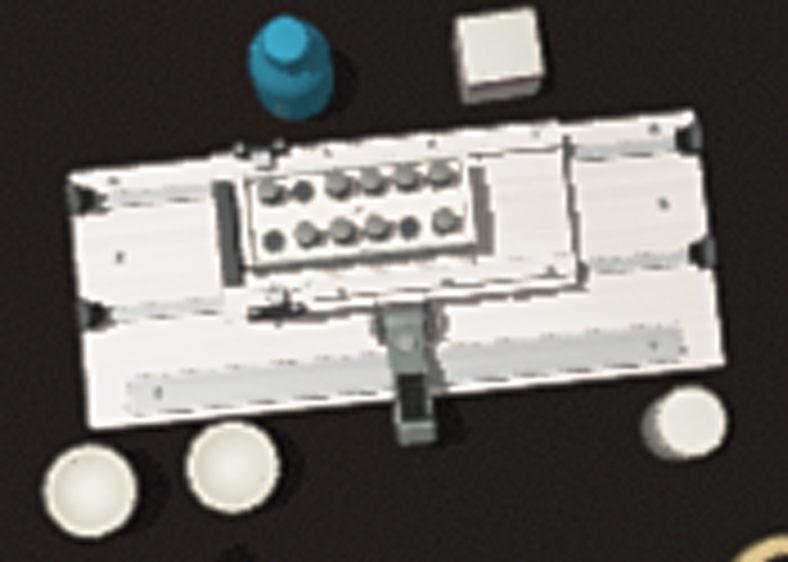

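View pics/side11.png

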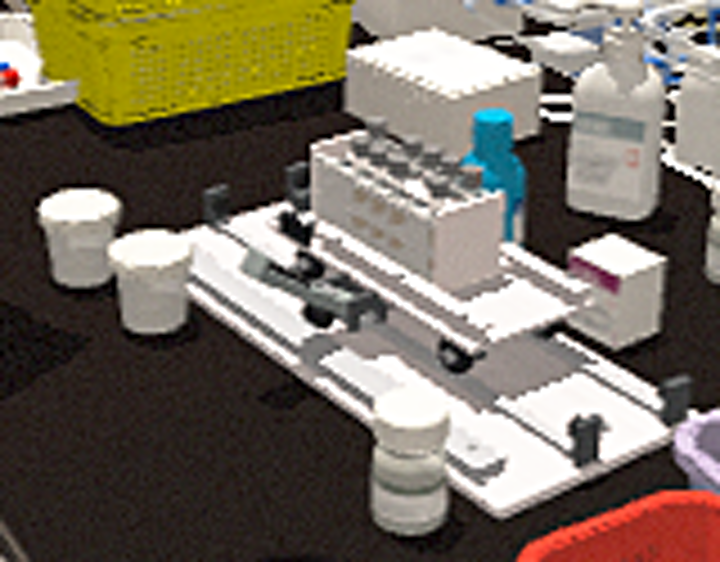

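Lever up (slope 0.66 against 0.61 at the start), the trolley within about 1 mm and the bystanders in place. Before handing in, I'll measure the gap between rack and stop more finely.

Run:
```python
from h import *
np.set_printoptions(precision=1,suppress=True,linewidth=200)
t=load("top11.npz");t0=load("top0.npz")
def prof(c,x,z,y0,y1):
    ys=np.arange(y0,y1,1.);P=np.array([proj(c,W(x,y,z)) for y in ys]).astype(np.float32)
    g=cv2.cvtColor(c["img"],cv2.COLOR_RGB2GRAY)
    v=cv2.remap(g,P[:,:1],P[:,1:],cv2.INTER_LINEAR).ravel();return ys,v
for x in(-15,0,15):
    ys,v=prof(t,x,118,75,115);print("now z118",x,dict(zip(ys[::2].astype(int).tolist(),v[::2].tolist())))
    ys,v=prof(t,x,74,85,125);print("now z74",x,dict(zip(ys[::2].astype(int).tolist(),v[::2].tolist())))
    ys,v=prof(t0,x,74,85,125);print("t0 z74",x,dict(zip(ys[::2].astype(int).tolist(),v[::2].tolist())))
    ys,v=prof(t,x,118,-65,-35);print("rear z118",x,dict(zip(ys[::2].astype(int).tolist(),v[::2].tolist())))
cv2.imwrite("pics/t12.png",cv2.resize(t["img"][155:205,205:290,::-1],None,fx=9,fy=9,interpolation=cv2.INTER_NEAREST))
```

```text
now z118 -15 {75: 88, 77: 88, 79: 90, 81: 98, 83: 150, 85: 204, 87: 238, 89: 187, 91: 186, 93: 208, 95: 251, 97: 189, 99: 118, 101: 50, 103: 74, 105: 87, 107: 93, 109: 98, 111: 132, 113: 179}
now z74 -15 {85: 194, 87: 233, 89: 246, 91: 217, 93: 183, 95: 221, 97: 230, 99: 211, 101: 132, 103: 91, 105: 74, 107: 86, 109: 91, 111: 94, 113: 106, 115: 165, 117: 227, 119: 240, 121: 242, 123: 240}
t0 z74 -15 {85: 238, 87: 239, 89: 239, 91: 242, 93: 241, 95: 218, 97: 162, 99: 100, 101: 57, 103: 42, 105: 47, 107: 82, 109: 95, 111: 97, 113: 99, 115: 133, 117: 181, 119: 232, 121: 244, 123: 242}
rear z118 -15 {-65: 213, -63: 160, -61: 130, -59: 118, -57: 119, -55: 117, -53: 128, -51: 161, -49: 237, -47: 225, -45: 189, -43: 148, -41: 126, -39: 120, -37: 130}
now z118 0 {75: 244, 77: 243, 79: 243, 81: 243, 83: 243, 85: 243, 87: 245, 89: 220, 91: 172, 93: 225, 95: 213, 97: 155, 99: 83, 101: 71, 103: 81, 105: 90, 107: 90, 109: 102, 111: 131, 113: 209}
now z74 0 {85: 246, 87: 248, 89: 242, 91: 220, 93: 181, 95: 185, 97: 248, 99: 189, 101: 122, 103: 55, 105: 71, 107: 86, 109: 91, 111: 94, 113: 116, 115:
[... 456 characters left out ...]
 174, 85: 212, 87: 237, 89: 185, 91: 189, 93: 216, 95: 252, 97: 190, 99: 120, 101: 56, 103: 74, 105: 85, 107: 90, 109: 95, 111: 131, 113: 180}
now z74 15 {85: 213, 87: 239, 89: 246, 91: 220, 93: 185, 95: 223, 97: 220, 99: 186, 101: 114, 103: 79, 105: 73, 107: 84, 109: 88, 111: 90, 113: 107, 115: 170, 117: 243, 119: 243, 121: 241, 123: 238}
t0 z74 15 {85: 237, 87: 238, 89: 239, 91: 242, 93: 239, 95: 190, 97: 133, 99: 81, 101: 53, 103: 42, 105: 47, 107: 81, 109: 91, 111: 92, 113: 94, 115: 125, 117: 173, 119: 224, 121: 241, 123: 241}
rear z118 15 {-65: 237, -63: 228, -61: 175, -59: 141, -57: 121, -55: 117, -53: 127, -51: 169, -49: 250, -47: 202, -45: 164, -43: 139, -41: 126, -39: 122, -37: 127}
```

View pics/t12.png

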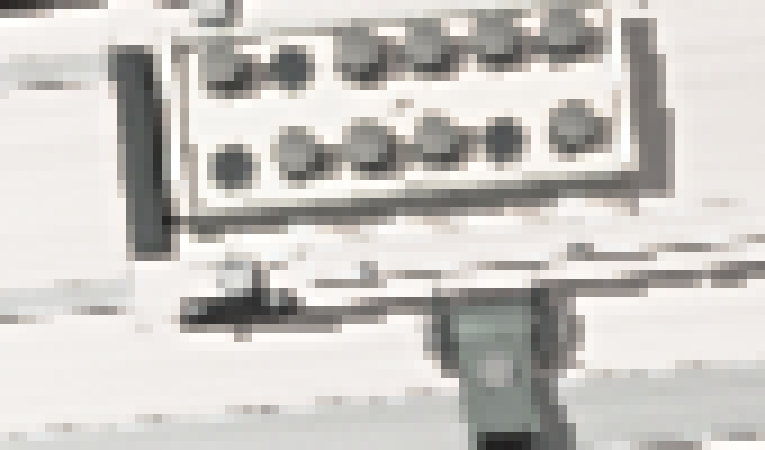

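The rack's front edge is at y ≈ 98.5 and its rear at ≈ -51.5 (length 150, as it should be). With the stop about 1 mm to -y, the rack is home, touching the stop's dark face with no visible gap. Handing in.

```bash
python3 -c "
from cell import manip
s=manip.read_state();print(s['clock'],s['wrist_force']);print(manip.sign_off())"
```

```text
12.9333 [-0.42186742 -0.65497278  0.64798086]
the job is handed in; nothing more can be done
None
```

The job is handed in at 12.9 s of the 54 s allowed. All three steps were carried out in order, but the brake press briefly read higher than intended, and I got no verdict.

- **Brake press:** I pressed the lever down with shut fingers to about 0.46 rad, then let go. The wrist force jumped to 31 N (about 32 N total) in the last step, instead of the 15–20 N I was aiming for, and I backed off at once. That is about at the 30 N pedal force that gives the shoe's 55 N limit. I can't measure the shoe force, so I can't rule out that the limit was passed.
- **Rack push:** I pushed the rack home slowly. The rollers resisted with about 10 N, and it met the end stop at about 9 N, well under the 30 N limit. The lever stayed down and the trolley stood still in the pictures.
- **Brake release:** I pinched the pedal plate and lifted it to its upper stop, where the force reached 32 N with no further motion. I then opened the fingers and withdrew.

**Last checks in the images:**
- **Rack:** its centre is about 24 mm from the deck point (home is 25 mm, limit 22 mm), with no visible gap to the stop. The measurement is good to 1–2 mm.
- **Lever:** it slopes 0.66 rad, against 0.61 rad at the start by the same measurement, so it is fully up.
- **Trolley:** it has shifted about 1 mm.
- **Bystanders:** the cups, jar, carton and bottle are upright and in place. The tape is only partly in the last picture, and the arm never went near it.
- **Robot:** it touches nothing.

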